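# Stock the condiment caddy in number order

## Task

Set up the coffee counter's condiment caddy: keeping the steel crocks upright on the counter (slide them, do not lift them), slide the small one fully home against the back of bay one, then the medium one into bay two, then the large one into bay three, in that order; the dots behind each bay are its number. When all three are home, push the loaded caddy along its rail to the robot's left as far as it goes, with the crocks still home in their bays. Leave the cup stack, creamer bottle and sugar jar alone.

Things in the scene. Friction and masses are not known exactly. Their poses are not given: they have to be found in the camera images.
- crock_small: small open-topped round stainless crock, outer diameter 62 mm, height 36 mm, wall 3 mm, floor 5 mm thick, mouth up and empty, standing on the counter; origin: centre of its underside
- crock_medium: medium open-topped round stainless crock, outer diameter 72 mm, height 48 mm, wall 3 mm, floor 5 mm thick, mouth up and empty, standing on the counter; origin: centre of its underside
- crock_large: large open-topped round stainless crock, outer diameter 82 mm, height 60 mm, wall 3 mm, floor 5 mm thick, mouth up and empty, standing on the counter; origin: centre of its underside
- bay1 (a point): bay one of the black caddy, marked by one raised white dot on the ledge behind it. Point: at counter height, middle of the inner face of the bay's back wall; x points into that wall, y to the left along the caddy. Bays are 90 mm deep, 100 mm wide, without floor, mouth towards the robot
- bay2 (a point): bay two of the black caddy, marked by two raised white dots on the ledge behind it. Point: at counter height, middle of the inner face of the bay's back wall; x points into that wall, y to the left along the caddy. Walls between bays: 8 mm thick, 46 mm high; one to three run left to right, 108 mm apart
- bay3 (a point): bay three of the black caddy, marked by three raised white dots on the ledge behind it. Point: at counter height, middle of the inner face of the bay's back wall; x points into that wall, y to the left along the caddy. Back ledge: 44 mm deep, 64 mm high; dots 14 mm across
- push_end (a point): middle of the outer face of the caddy's right-hand (-y) end wall, 25 mm above the counter; the wall is 90 mm long and 46 mm high, and is free for pushing; axes as for the bays
- caddy (a joint): travel of the whole caddy along its rail, in m: 0 = far right, grows as it slides left (along the y axis of the bay points), 0.12 = at the left stop. It stays where it is left; about 5 N moves it
- cup_stack: bystander: stack of paper cups, 80 mm wide, 145 mm high; origin: centre of underside
- creamer: bystander: white creamer bottle, 60 mm wide, 170 mm high; origin: centre of underside
- sugar_jar: bystander: glass sugar jar with steel cap, 70 mm wide, 100 mm high; origin: centre of underside
There are look-alikes about, which are no part of the job. Leave any green look-alike of the crock_medium alone.

How it is judged:
On the way, in this order (a step that is already met when the one before it is completed fails the run):
1. small crock home in bay one (x of crock_small in the frame of bay1 between -0.043 and 0 m and y of crock_small in the frame of bay1 between -0.025 and 0.025 m and angle between crock_small's own z axis and vertical below 0.1 rad and height (world z) of crock_small below 0.006 m), for 0.2 s.
2. medium crock home in bay two (all of step 1 and x of crock_medium in the frame of bay2 between -0.048 and 0 m and y of crock_medium in the frame of bay2 between -0.025 and 0.025 m and angle between crock_medium's own z axis and vertical below 0.1 rad and height (world z) of crock_medium below 0.006 m), for 0.2 s.
3. large crock home in bay three (all of step 2 and x of crock_large in the frame of bay3 between -0.053 and 0 m and y of crock_large in the frame of bay3 between -0.025 and 0.025 m and angle between crock_large's own z axis and vertical below 0.1 rad and height (world z) of crock_large below 0.006 m), for 0.2 s.
4. loaded caddy slid left to the end of its rail (all of step 3 and value of joint caddy above 0.112 m), for 0.2 s.
At the end, for the whole second after the job is handed in: Small, medium and large crock stand upright (within 0.1 rad) on the counter in bays one, two and three, each within 12 mm of touching the bay's back wall and within 25 mm of the bay's middle line, and the caddy is within 8 mm of its left stop (joint above 0.112); all at rest (all of step 4 and linear speed of each of crock_small, crock_medium, crock_large below 0.02 m/s and velocity of joint caddy below 0.01 m/s).
It fails at once if the small crock is lifted off the counter or tipped (height (world z) of crock_small above 0.015 m or angle between crock_small's own z axis and vertical above 0.35 rad).
It fails at once if the medium crock is lifted off the counter or tipped (height (world z) of crock_medium above 0.015 m or angle between crock_medium's own z axis and vertical above 0.35 rad).
It fails at once if the large crock is lifted off the counter or tipped (height (world z) of crock_large above 0.015 m or angle between crock_large's own z axis and vertical above 0.35 rad).
It fails at once if the cup stack, creamer bottle or sugar jar is disturbed (distance of any of cup_stack, creamer, sugar_jar from where it was at the start of the episode above 0.03 m or angle between any of cup_stack, creamer, sugar_jar's own z axis and vertical above 0.3 rad).
It also fails if it takes over 72 s, if anything falls off the work surface, if the arm or the gripper's body presses on something with over 40 N, if the wrist force passes 120 N, or if a joint passes its speed limit or range.

## Robot

A 6-joint arm with a two-finger parallel gripper is mounted at the origin on the work surface. World frame = base frame: x ahead of the robot, y to its left, z up, the work surface at z = 0. Lengths are in m, angles in rad, forces in N, time in s.
With the tool pointing down it reaches from about 0.35 to 0.975 m from the base axis. Payload 4.9 kg.
Tool frame: the origin (TCP) lies on the front face of the gripper's body, between the roots of the fingers; the fingertips stand ctrl.tip_extent ahead of it and the grasp point (between the pads) lies 54 mm ahead of it (ctrl.tip_extent is the distance from the TCP to the fingertips, in m); z points along the fingers, y is the line along which they close (so a half turn about z gives the same grasp; the last joint's range is limited). The gripper opens to 85 mm and grips with 20 to 120 N. Pads are 22 mm wide; open, the fingers measure 114 mm over their backs; the gripper's body (76 mm by 85 mm) begins 54 mm behind the grasp point. The pads swing forward as they close: fully open they stand 13 mm farther back than shut.
Start: joints at [1.054, 0.053, 1.613, -0, 1.476, -0.119], TCP at [0.242, 0.576, 0.304] pointing down, gripper open.
Joint ranges: [-3.01, 3.01], [-1.01, 2.22], [0.06, 2.58], [-1.02, 4.17], [0.09, 2.62], [-3.14, 3.14]. Speed limits (rad/s): [2.57, 2.57, 3.14, 3.14, 3.14, 3.14].

## Interface

Orientations are given as a rotation vector (axis times angle).
In Python, from station import ctrl gives the robot as it stands.
- The arm moves only by the tool apply_moves, never from a script. Its argument "rows" is one flat list of numbers, 6 for each row, row after row: the shift along the tool's x, y, z normalised to -1 to 1, where 1 is 0.6 m, then the turn, a rotation vector about the tool's x, y, z normalised to -1 to 1, where 1 is 90 degrees. A call has 1 to 20 rows; each row is the pose to reach, as a shift and turn from the pose commanded when the call began, along the tool's axes at that moment; what a row does not reach only later rows make up. A row lasts 1/10 s, in which the tool goes at most 50 mm and 8.59 degrees, less where a joint would pass 70% of its speed; a pose out of reach is approached as far as the arm can. A call with a number of a shift or a turn outside -1 to 1 is refused whole. A call with a gripper value outside its range is refused whole. "grip" is the opening, from 0 (shut) to 1 (fully open), set as the call begins (left out, the last holds). The fingers move at their own pace and stop on an object; "grip_force" is the grip in N (left out, the last holds). Time passes only in rows, so rows that repeat a pose let the fingers close. It gives the time, the measured TCP pose, the force, the opening and the grip force at its end, in the units of the state.
- ctrl.get_obs(): the state, without advancing time (a new reading comes with each control period).
- ctrl.get_image(name): name is "side" or "top" or "wrist"; returns (picture, depth): 400x640x3 uint8, blue, green, red; 400x640 float32, m along the optical axis (not along the pixel's ray), 0 where there is no reading.
- ctrl.camera_model(name): a dict with "mtx" (3x3 intrinsics, pixels), "R" (3x3) and "t" (3): a world point X has camera coordinates R X + t; the wrist camera has in their place "tool_from_camera" (4x4, takes a point from camera to tool coordinates, whose origin is the TCP and whose axes are the flange's). Camera axes: x right, y down, z forward; pixel columns grow to the right and rows downward; lengths in m; the calibration is good to about 2 mm. A picture is of the moment at which its call begins: read the wrist's pose just before it. camera_model takes no time and is no camera call.
- ctrl.finish_job(): hands the job in; it is judged then, once.
The state is a dict: "t": time; "q": joint angles; "dq": joint speeds; "effort": joint torques, N m; "tool_pos": TCP position; "tool_rot": TCP orientation; "contact_force": force on the tool from outside, world axes, zero at the start; "wrist_torque": the same for the moment, N m; "opening": finger opening in m; "grip_force": force on a finger pad.
Only numpy, scipy, OpenCV 4.12 (cv2) and the standard library are available. Lean on these libraries where they do the work, as an engineer would, in place of code of your own. Each camera call takes 0.05 s, during which the arm holds its last target. There are 200 camera calls.

## Working session

There is one attempt and no reset: what is moved stays moved. The work goes in short steps, Python scripts to look and compute and a tool call to move; the robot and the scene stay as the last step left them, time stands still between calls to the robot, and variables do not carry over. Pictures are saved under pics/ and viewed, at most 10 in all, crops included, and the job is handed in when it is done.

Besides the shell and the picture viewer there is one more tool, called after "Request:" as name(argument=value, ...), one argument or row to a line, values as JSON. apply_moves: Moves the arm, as the interface text tells. Its arguments: {"type":"object","properties":{"rows":{"type":"array","items":{"type":"number"}},"grip":{"type":"number"},"grip_force":{"type":"number"}},"required":["rows"]}

```bash
mkdir -p pics; cat > h.py <<'E'
import numpy as np, cv2
from scipy.spatial.transform import Rotation as Rn
from station import ctrl
def cloud(n):
    im,d=ctrl.get_image(n); m=ctrl.camera_model(n)
    v,u=np.mgrid[:400,:640]
    K=m['mtx']; c=np.stack([(u-K[0,2])/K[0,0]*d,(v-K[1,2])/K[1,1]*d,d],-1)
    if 'R' in m: w=(c-np.array(m['t']).ravel())@np.array(m['R'])
    else:
        o=ctrl.get_obs(); T=np.array(m['tool_from_camera']); c=c@T[:3,:3].T+T[:3,3]
        w=c@Rn.from_rotvec(o['tool_rot']).as_matrix().T+o['tool_pos']
    w[d<=0]=np.nan
    return im,w
E
python3 - <<'E'
from h import *
o=ctrl.get_obs();print(o,ctrl.tip_extent, Rn.from_rotvec(o['tool_rot']).as_matrix().round(3))
for n in('top','side'):
    im,w=cloud(n);cv2.imwrite(f'pics/{n}0.png',im);np.save(n+'0.npy',w)
E
```

```text
{'t': 0.0, 'q': array([ 1.05398771e+00,  5.33513105e-02,  1.61429871e+00,  5.86650085e-06,
        1.47599704e+00, -1.19023310e-01]), 'dq': array([ 9.28073785e-04,  1.80320904e-03,  3.00664410e-04,  1.66862136e-03,
       -3.09558101e-03,  9.95088478e-05]), 'effort': array([ 9.50675349e-04, -3.93673217e+01, -3.70182931e+01,  3.17099409e-05,
        6.85466628e-03,  1.76668101e-05]), 'tool_pos': array([0.24188602, 0.57577896, 0.30266349]), 'tool_rot': array([-6.20600832e-01, -3.07902261e+00,  3.06185783e-03]), 'contact_force': array([ 0.53873221, -0.53109355, -0.4603514 ]), 'wrist_torque': array([ 0.01857711, -0.04790839,  0.06744378]), 'grip_force': 0.0, 'opening': 0.08504993133781111} 0.0726 [[-0.922  0.387 -0.001]
 [ 0.387  0.922 -0.002]
 [ 0.    -0.002 -1.   ]]
```

View pics/top0.png

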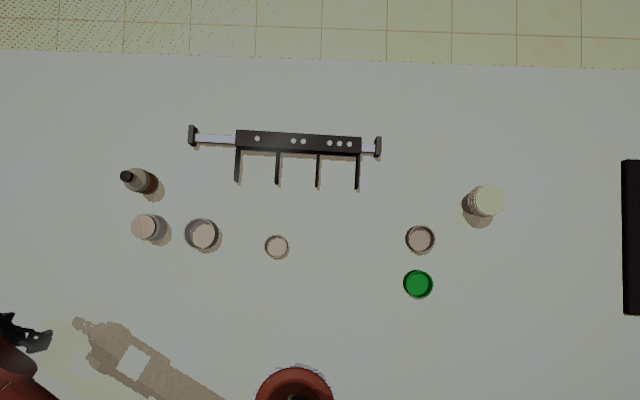

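View pics/side0.png

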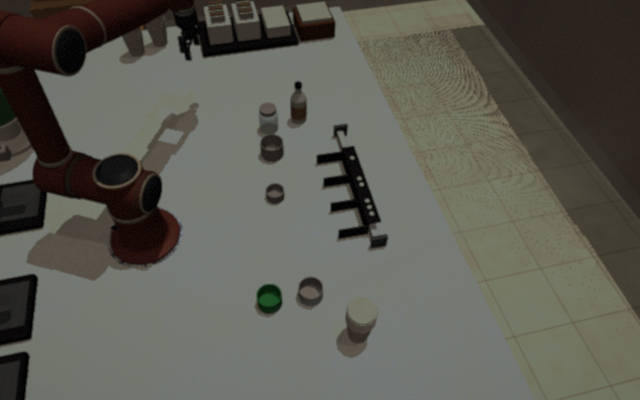

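The top view shows the caddy at columns 235–362 with its dots at columns 257, 298 and 340 in row 142. The crocks are small (277,247), large (203,235) and medium (420,239), with the green decoy at (418,284). The bystanders are at (140,180), (146,227) and (487,200). Next I'll measure positions.

```bash
python3 - <<'E'
from h import *
from scipy.optimize import least_squares
def fit(p,r0=None):
    f=lambda q:np.hypot(p[:,0]-q[0],p[:,1]-q[1])-(r0 if r0 else q[2])
    s=least_squares(f,[*p.mean(0)[:2],.035],loss='soft_l1',f_scale=.002);return s.x.round(4)
T=np.load('top0.npy');S=np.load('side0.npy')
for n,u,v in(('small',277,247),('large',203,235),('med',420,239),('green',418,284),('cup',487,200),('creamer',140,180),('sugar',146,227)):
    p=T[v-28:v+28,u-28:u+28].reshape(-1,3);p=p[p[:,2]>.012]
    c0=T[v,u]
    q=p[np.hypot(*(p[:,:2]-c0[:2]).T)<.065]
    top=np.nanpercentile(q[:,2],97)
    rim=q[q[:,2]>top-.006]
    print(n,c0.round(3),'top',top.round(4),len(rim),'fit',fit(rim),'bbox mid',((rim.min(0)+rim.max(0))/2).round(4))
    s=S.reshape(-1,3);s=s[(s[:,2]>top-.008)&(np.hypot(*(s[:,:2]-c0[:2]).T)<.08)]
    if len(s)>5: print('   side top',np.percentile(s[:,2],97).round(4),len(s),'bbox mid',((s.min(0)+s.max(0))/2).round(4),fit(s))
# caddy ledge
R=T[120:165,225:370].reshape(-1,3);L=R[(R[:,2]>.055)&(R[:,2]<.075)]
r=cv2.minAreaRect((L[:,:2]*1000).astype(np.float32));print('ledge',r,L[:,2].mean(),cv2.boxPoints(r))
R=T[150:195,228:370].reshape(-1,3);L=R[(R[:,2]>.036)&(R[:,2]<.054)]
r=cv2.minAreaRect((L[:,:2]*1000).astype(np.float32));print('walls',r);print(cv2.boxPoints(r))
for u,v in((257,139),(293,141),(303,141),(330,143),(340,144),(349,144)):print(T[v,u].round(4))
S2=S[120:250,310:390].reshape(-1,3);L=S2[(S2[:,2]>.058)&(S2[:,2]<.07)]
r=cv2.minAreaRect((L[:,:2]*1000).astype(np.float32));print('side ledge',r,cv2.boxPoints(r))
E
```

```text
small [0.421 0.06  0.009] top 0.0423 49 fit [0.4243 0.0628 0.0292] bbox mid [0.4244 0.0631 0.0404]
   side top 0.0419 39 bbox mid [0.4262 0.0604 0.0399] [0.4257 0.0602 0.0289]
large [0.448 0.261 0.007] top 0.0641 106 fit [0.4514 0.2592 0.0393] bbox mid [0.4516 0.2585 0.0623]
   side top 0.0642 74 bbox mid [0.4531 0.2576 0.0606] [0.4528 0.2571 0.0394]
med [ 0.454 -0.327  0.007] top 0.0528 78 fit [ 0.4543 -0.3211  0.0341] bbox mid [ 0.4539 -0.3204  0.0532]
   side top 0.0527 82 bbox mid [ 0.4562 -0.3244  0.0495] [ 0.4566 -0.3233  0.0343]
green [ 0.333 -0.323  0.008] top 0.0534 71 fit [ 0.3356 -0.317   0.0343] bbox mid [ 0.3352 -0.3176  0.0518]
   side top 0.0521 63 bbox mid [ 0.338  -0.3197  0.0493] [ 0.3373 -0.3196  0.0341]
cup [ 0.553 -0.459  0.148] top 0.1498 566 fit [ 0.5538 -0.4657  0.0265] bbox mid [ 0.5557 -0.4669  0.1484]
   side top 0.1495 603 bbox mid [ 0.5551 -0.4687  0.1471] [ 0.5559 -0.4685  0.0267]
creamer [0.58  0.398 0.122] top 0.1723 108 fit [0.5826 0.4155 0.0099] bbox mid [0.5827 0.4161 0.172 ]
   side top 0.1729 39 bbox mid [0.5849 0.4149 0.1689] [0.5838 0.4158 0.010
[... 280 characters left out ...]
0781) 0.06465683719747486 [[ 672.77576 -155.40503]
 [ 717.9397  -156.68884]
 [ 727.3733   175.1825 ]
 [ 682.20935  176.46631]]
walls ((639.3453369140625, 10.74542236328125), (335.25311279296875, 101.27845764160156), 88.26210021972656)
[[ 583.6457  -155.26828]
 [ 684.8776  -158.33978]
 [ 695.045    176.75912]
 [ 593.81305  179.83063]]
[0.7027 0.1179 0.0665]
[0.7009 0.0237 0.0635]
[ 0.7006 -0.0027  0.0692]
[ 0.698  -0.0735  0.067 ]
[ 0.6965 -0.0999  0.0649]
[ 0.6961 -0.1232  0.0707]
side ledge ((700.9581909179688, -13.026840209960938), (386.35870361328125, 46.17055892944336), 88.48580932617188) [[ 672.7763  -205.52873]
 [ 718.9307  -206.74876]
 [ 729.1401   179.47505]
 [ 682.98566  180.69508]]
```

```bash
cat >> h.py <<'E'
Y=np.array([.0284,.9996,0]);X=np.array([.9996,-.0284,0]);Z=np.array([0,0,1.])
RT=np.stack([Y,X,-Z],1)
def go(*targets):
    "row values for world TCP targets with tool x=bay y, tool y=bay x"
    o=ctrl.get_obs();R=Rn.from_rotvec(o['tool_rot']).as_matrix()
    print('t',round(o['t'],2),'at',o['tool_pos'].round(4),'f',o['contact_force'].round(1),'open',round(o['opening'],4))
    for t in targets: 
        print(np.r_[R.T@(np.array(t)-o['tool_pos'])/.6, Rn.from_matrix(R.T@RT).as_rotvec()/(np.pi/2)].round(4).tolist())
E
python3 - <<'E'
from h import *
c=np.array([.4252,.0615,0]);g=c-X*.0295
go(g+Z*.2,g+Z*.084)
E
```

```text
t 0.1 at [0.2419 0.5758 0.3028] f [-0.3 -0.3 -0.6] open 0.0855
[-0.5679, -0.6894, 0.1725, -0.0011, 0.0006, 0.7649]
[-0.5679, -0.689, 0.3658, -0.0011, 0.0006, 0.7649]
```

Request:
apply_moves(
  rows=[-0.568,-0.689,0.1725,-0.001,0.0006,0.765,-0.568,-0.689,0.1725,-0.001,0.0006,0.765,-0.568,-0.689,0.1725,-0.001,0.0006,0.765,-0.568,-0.689,0.1725,-0.001,0.0006,0.765,-0.568,-0.689,0.1725,-0.001,0.0006,0.765,-0.568,-0.689,0.1725,-0.001,0.0006,0.765,-0.568,-0.689,0.1725,-0.001,0.0006,0.765,-0.568,-0.689,0.1725,-0.001,0.0006,0.765,-0.568,-0.689,0.1725,-0.001,0.0006,0.765,-0.568,-0.689,0.1725,-0.001,0.0006,0.765,-0.568,-0.689,0.1725,-0.001,0.0006,0.765,-0.568,-0.689,0.1725,-0.001,0.0006,0.765,-0.568,-0.689,0.1725,-0.001,0.0006,0.765,-0.568,-0.689,0.1725,-0.001,0.0006,0.765,-0.568,-0.689,0.1725,-0.001,0.0006,0.765],
  grip=0.42,
  grip_force=20,
)

```text
t: 1.6
tool_pos: [0.396, 0.0643, 0.2006]
tool_rot: [-2.25, -2.192, -0.003]
contact_force: [-0.4, 0.2, -0.3]
opening: 0.0359
grip_force: 0.0
```

```bash
python3 - <<'E'
from h import *
c=np.array([.4252,.0615,0]);g=c-X*.0295
im,w=cloud('wrist');cv2.imwrite('pics/w1.png',im)
go(g+Z*.2,g+Z*.084)
# second-view: rim of the small crock
p=w.reshape(-1,3);p=p[(np.hypot(*(p[:,:2]-c[:2]).T)<.05)&(p[:,2]>.028)&(p[:,2]<.045)]
print(len(p),np.percentile(p[:,2],[5,50,95]) if len(p) else 0,(p.min(0)+p.max(0))/2, p.max(0)-p.min(0))
E
```

```text
t 1.65 at [0.396  0.0643 0.2006] f [ 0.1  0.4 -0.5] open 0.036
[-0.0033, -0.0004, 0.001, 0.0007, -0.0011, 0.0016]
[-0.0036, -0.0006, 0.1943, 0.0007, -0.0011, 0.0016]
1155 [0.02919702 0.03585979 0.03731257] [0.42584959 0.06228281 0.0332718 ] [0.06122113 0.06107234 0.01049473]
```

View pics/w1.png

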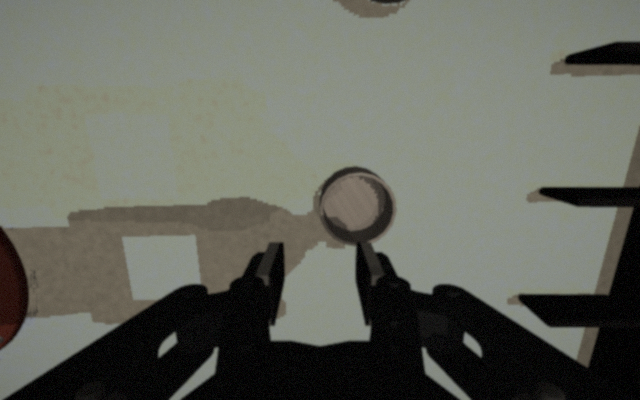

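The wrist view shows the small crock centred at (355,206) with the fingertips near (275,245) and (365,245). Its rim is 36 mm high and its centre is at (0.4258, 0.0623). I'll descend astride the near wall and close.

Request:
apply_moves(
  rows=[-0.003,0,0.07,0,0,0,-0.003,0,0.13,0,0,0,-0.003,0,0.17,0,0,0,-0.003,0,0.194,0,0,0,-0.003,0,0.194,0,0,0,-0.003,0,0.194,0,0,0],
)

```text
t: 2.25
tool_pos: [0.3963, 0.0621, 0.0844]
tool_rot: [-2.251, -2.191, -0.003]
contact_force: [0.3, 0.7, -0.3]
opening: 0.0359
grip_force: 0.0
```

Request:
apply_moves(
  rows=[0,0,0,0,0,0,0,0,0,0,0,0,0,0,0,0,0,0,0,0,0,0,0,0,0,0,0,0,0,0,0,0,0,0,0,0],
  grip=0,
)

```text
t: 2.85
tool_pos: [0.3972, 0.0615, 0.0853]
tool_rot: [2.253, 2.189, 0.005]
contact_force: [-1.4, 1.1, 7.3]
opening: 0.0043
grip_force: 20.8
```

```bash
python3 - <<'E'
from h import *
b1=np.array([.681,.1185,0])
g0=ctrl.get_obs()['tool_pos'];z=Z*g0[2]
off=.0295
go(b1-X*(.031+off+.12)+z, b1-X*(.031+off+.004)+z)
im,w=cloud('wrist');p=w.reshape(-1,3);p=p[(np.hypot(*(p[:,:2]-[.4258,.0623]).T)<.055)&(p[:,2]>.028)&(p[:,2]<.045)]
print(len(p),np.percentile(p[:,2],[5,50,95]),(p.min(0)+p.max(0))/2, p.max(0)-p.min(0))
cv2.imwrite('pics/w2.png',im)
E
```

```text
t 2.85 at [0.3972 0.0615 0.0853] f [-1.4  1.1  7.3] open 0.0043
[0.1085, 0.1692, 0.0007, 0.0018, -0.0013, -0.0003]
[0.1086, 0.3626, 0.0013, 0.0018, -0.0013, -0.0003]
3721 [0.02908184 0.03586542 0.04129043] [0.41859795 0.06256114 0.03647301] [0.0746052  0.05728159 0.01694589]
```

View pics/w2.png

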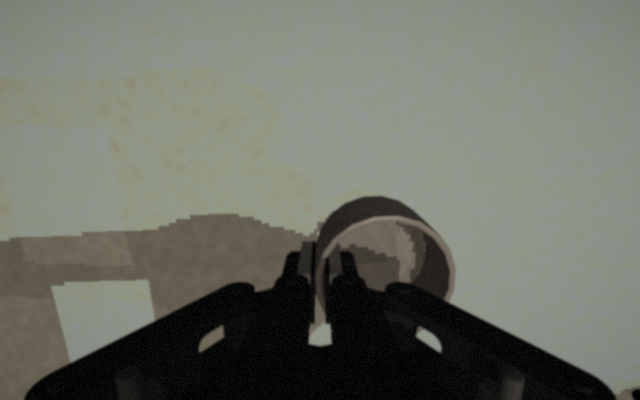

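The near wall of the crock (column 318) sits between the closed fingers. Now I'll slide it into bay one.

Request:
apply_moves(
  rows=[0.01,0.015,0,0,0,0,0.03,0.045,0,0,0,0,0.055,0.085,0,0,0,0,0.08,0.125,0,0,0,0,0.1085,0.165,0,0,0,0,0.1085,0.2,0,0,0,0,0.1085,0.23,0,0,0,0,0.1085,0.26,0,0,0,0,0.1085,0.29,0,0,0,0,0.1085,0.315,0,0,0,0,0.1085,0.335,0,0,0,0,0.1085,0.35,0,0,0,0,0.1085,0.356,0,0,0,0,0.1085,0.36,0,0,0,0,0.1085,0.36,0,0,0,0],
)

```text
t: 4.4
tool_pos: [0.6146, 0.1203, 0.0851]
tool_rot: [2.253, 2.189, 0.004]
contact_force: [0.4, 0.0, 5.9]
opening: 0.0043
grip_force: 21.4
```

```bash
python3 - <<'E'
from h import *
go()
im,w=cloud('top');cv2.imwrite('pics/t2.png',cv2.resize(im[110:270,180:440],None,fx=3,fy=3));np.save('t2.npy',w)
L=w[120:165,225:370].reshape(-1,3);L=L[(L[:,2]>.055)&(L[:,2]<.071)];print(cv2.minAreaRect((L[:,:2]*1000).astype(np.float32)))
E
```

```text
t 4.4 at [0.6146 0.1203 0.0851] f [0.4 0.  5.9] open 0.0043
((700.3596801757812, 10.371978759765625), (332.837158203125, 45.68977737426758), 88.1889419555664)
```

View pics/t2.png

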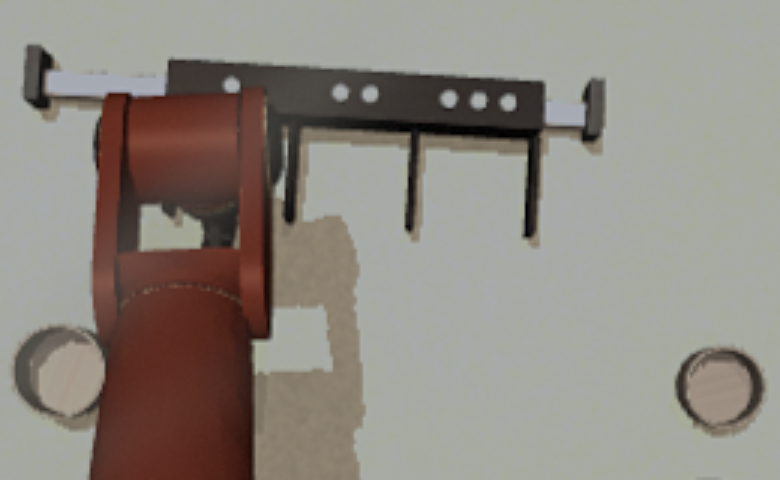

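The caddy hasn't moved, and the arm hides bay one in this view. There's no wall contact yet, so I'll feel forward a little.

Request:
apply_moves(
  rows=[0,0.002,0,0,0,0,0,0.004,0,0,0,0,0,0.005,0,0,0,0,0,0.005,0,0,0,0],
)

```text
t: 4.85
tool_pos: [0.6171, 0.1202, 0.0851]
tool_rot: [-2.253, -2.189, -0.003]
contact_force: [-1.5, 0.3, 6.4]
opening: 0.0041
grip_force: 21.6
```

Request:
apply_moves(
  rows=[0,0.002,0,0,0,0,0,0.004,0,0,0,0,0,0.005,0,0,0,0,0,0.005,0,0,0,0],
)

```text
t: 5.25
tool_pos: [0.6201, 0.1202, 0.0851]
tool_rot: [-2.253, -2.189, -0.003]
contact_force: [-1.1, -0.6, 6.2]
opening: 0.0045
grip_force: 21.6
```

Request:
apply_moves(
  rows=[0,0.002,0,0,0,0,0,0.0035,0,0,0,0,0,0.0035,0,0,0,0],
)

```text
t: 5.55
tool_pos: [0.6222, 0.1201, 0.0851]
tool_rot: [-2.253, -2.189, -0.003]
contact_force: [-1.8, 0.6, 6.6]
opening: 0.0044
grip_force: 21.5
```

Request:
apply_moves(
  rows=[0,0,0,0,0,0,0,0,0,0,0,0,0,0,0,0,0,0,0,0,0,0,0,0,0,0,-0.05,0,0,0,0,0,-0.12,0,0,0,0,0,-0.2,0,0,0,0,0,-0.25,0,0,0,0,0,-0.25,0,0,0],
  grip=0.3,
)

```text
t: 6.45
tool_pos: [0.6248, 0.1201, 0.2414]
tool_rot: [2.248, 2.185, 0.017]
contact_force: [0.8, -0.0, -0.1]
opening: 0.0256
grip_force: 0.0
```

```bash
python3 - <<'E'
from h import *
im,w=cloud('wrist');cv2.imwrite('pics/w3.png',im);np.save('w3.npy',w)
p=w.reshape(-1,3)
q=p[(np.hypot(*(p[:,:2]-[.65,.12]).T)<.046)&(p[:,2]>.03)&(p[:,2]<.0385)&(p[:,0]<.687)]
print(len(q),(q.min(0)+q.max(0))/2,q.max(0)-q.min(0))
L=p[(p[:,2]>.058)&(p[:,2]<.071)&(p[:,0]>.6)&(abs(p[:,1]-.12)<.04)];print('ledge front edge',np.percentile((L-[.681,.1185,0])@X,[0,1,5]) if len(L) else 0)
cu,cd=0,0
m=np.array([.4555,-.3225,0]);g=m-X*.0345
go(g+Z*.2)
E
```

```text
817 [0.64984253 0.11931383 0.03423769] [0.06532765 0.06685269 0.00838222]
ledge front edge [5.89524762e-05 6.78707649e-04 2.15202649e-03]
t 6.5 at [0.6234 0.12   0.2379] f [-0.3  0.3 -0.8] open 0.0252
[-0.7453, -0.3165, 0.0592, 0.0045, -0.0014, -0.0002]
```

View pics/w3.png

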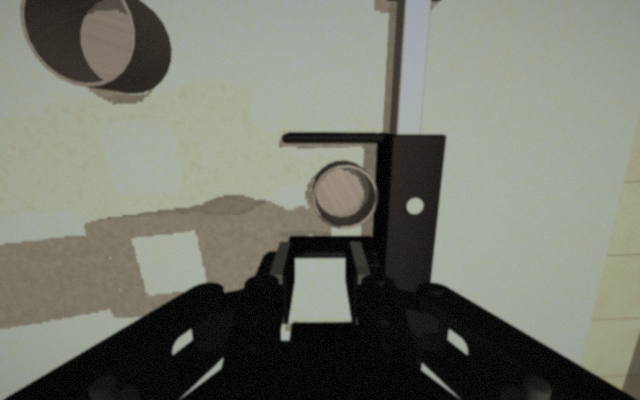

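The small crock at (345,195) stands against the back wall (column 377) and is home: centre −0.031 m from the wall, y error about 1 mm. Next is the medium crock.

Request:
apply_moves(
  rows=[-0.745,-0.3165,0.059,0.004,-0.001,0,-0.745,-0.3165,0.059,0.004,-0.001,0,-0.745,-0.3165,0.059,0.004,-0.001,0,-0.745,-0.3165,0.059,0.004,-0.001,0,-0.745,-0.3165,0.059,0.004,-0.001,0,-0.745,-0.3165,0.059,0.004,-0.001,0,-0.745,-0.3165,0.059,0.004,-0.001,0,-0.745,-0.3165,0.059,0.004,-0.001,0,-0.745,-0.3165,0.059,0.004,-0.001,0,-0.745,-0.3165,0.059,0.004,-0.001,0,-0.745,-0.3165,0.059,0.004,-0.001,0,-0.745,-0.3165,0.059,0.004,-0.001,0,-0.745,-0.3165,0.059,0.004,-0.001,0,-0.745,-0.3165,0.059,0.004,-0.001,0],
  grip=0.4,
)

```text
t: 7.9
tool_pos: [0.4198, -0.3202, 0.1975]
tool_rot: [-2.247, -2.188, 0.006]
contact_force: [-0.5, 0.4, 0.8]
opening: 0.0345
grip_force: 0.0
```

```bash
cat >> h.py <<'E'
def rim(c,h,r):
    im,w=cloud('wrist');p=w.reshape(-1,3)
    d=np.hypot(*(p[:,:2]-c[:2]).T)
    q=p[(d<r+.012)&(p[:,2]>h-.006)&(p[:,2]<h+.004)]
    print('rim',len(q),((q.min(0)+q.max(0))/2).round(4),(q.max(0)-q.min(0)).round(4),np.percentile(q[:,2],95).round(4))
    return (q.min(0)+q.max(0))/2*[1,1,0], im
E
python3 - <<'E'
from h import *
m,im=rim(np.array([.4555,-.3225,0]),.048,.036)
go(m-X*.0345+Z*.084)
E
```

```text
rim 1340 [ 0.4564 -0.3212  0.0466] [0.0709 0.0687 0.0092] 0.0496
t 7.95 at [ 0.4198 -0.3203  0.1977] f [-0.1  0.3  0.6] open 0.0342
[0.0002, 0.0046, 0.1895, -0.0038, -0.0003, 0.0011]
```

Request:
apply_moves(
  rows=[0,0.0045,0.07,-0.004,0,0.001,0,0.0045,0.13,-0.004,0,0.001,0,0.0045,0.17,-0.004,0,0.001,0,0.0045,0.1895,-0.004,0,0.001,0,0.0045,0.1895,-0.004,0,0.001,0,0.0045,0.1895,-0.004,0,0.001],
)

```text
t: 8.55
tool_pos: [0.4222, -0.3218, 0.0855]
tool_rot: [2.252, 2.187, 0.001]
contact_force: [0.0, -0.1, 1.0]
opening: 0.0343
grip_force: 0.0
```

Request:
apply_moves(
  rows=[0,0,0,0,0,0,0,0,0,0,0,0,0,0,0,0,0,0,0,0,0,0,0,0,0,0,0,0,0,0,0,0,0,0,0,0],
  grip=0,
)

```text
t: 9.15
tool_pos: [0.4223, -0.3224, 0.086]
tool_rot: [2.252, 2.185, 0.001]
contact_force: [-1.5, 1.1, 5.9]
opening: 0.005
grip_force: 20.2
```

```bash
python3 - <<'E'
from h import *
b=np.array([.678,.0105,0]);z=Z*ctrl.get_obs()['tool_pos'][2]
go(b-X*(.036+.0345+.13)+z, b-X*(.036+.0345+.001)+z)
E
```

```text
t 9.15 at [ 0.4223 -0.3224  0.086 ] f [-1.5  1.1  5.9] open 0.005
[0.5668, 0.0751, -0.0008, 0.0018, 0.0011, -0.0012]
[0.5672, 0.2901, -0.0002, 0.0018, 0.0011, -0.0012]
```

Request:
apply_moves(
  rows=[0.01,0.005,0,0,0,0,0.03,0.01,0,0,0,0,0.06,0.015,0,0,0,0,0.1,0.02,0,0,0,0,0.14,0.025,0,0,0,0,0.18,0.03,0,0,0,0,0.22,0.035,0,0,0,0,0.26,0.04,0,0,0,0,0.3,0.045,0,0,0,0,0.34,0.05,0,0,0,0,0.38,0.055,0,0,0,0,0.42,0.06,0,0,0,0,0.46,0.065,0,0,0,0,0.5,0.07,0,0,0,0,0.53,0.075,0,0,0,0,0.55,0.075,0,0,0,0,0.562,0.075,0,0,0,0,0.567,0.075,0,0,0,0,0.567,0.075,0,0,0,0],
)

```text
t: 11.05
tool_pos: [0.4779, 0.0178, 0.086]
tool_rot: [2.252, 2.187, 0.004]
contact_force: [0.3, 0.7, 6.9]
opening: 0.0053
grip_force: 20.3
```

```bash
python3 - <<'E'
from h import *
b=np.array([.678,.0105,0]);o=ctrl.get_obs();z=Z*o['tool_pos'][2]
m,im=rim(o['tool_pos']+X*.0345,.048,.036);cv2.imwrite('pics/w4.png',im)
go(b-X*(.036+.0345+.001)+z)
E
```

```text
rim 4690 [0.5064 0.0198 0.047 ] [0.0813 0.0661 0.01  ] 0.0511
t 11.1 at [0.4779 0.0178 0.0861] f [0.9 0.5 7.1] open 0.0053
[-0.0024, 0.2145, 0.0009, 0.0026, -0.0002, -0.0008]
```

View pics/w4.png

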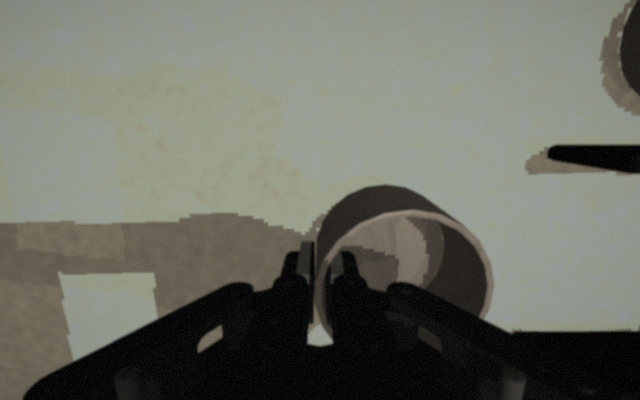

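The medium crock is still held, its near wall at column 320, and it is lined up between the divider walls. Now I'll push it in.

Request:
apply_moves(
  rows=[-0.001,0.015,0,0,0,0,-0.002,0.04,0,0,0,0,-0.002,0.07,0,0,0,0,-0.002,0.1,0,0,0,0,-0.002,0.13,0,0,0,0,-0.002,0.16,0,0,0,0,-0.002,0.185,0,0,0,0,-0.002,0.2,0,0,0,0,-0.002,0.208,0,0,0,0,-0.002,0.2125,0,0,0,0,-0.002,0.2145,0,0,0,0,-0.002,0.2145,0,0,0,0],
)

```text
t: 12.3
tool_pos: [0.6058, 0.0125, 0.0859]
tool_rot: [2.254, 2.187, 0.002]
contact_force: [-0.8, 1.0, 8.2]
opening: 0.0053
grip_force: 20.7
```

Request:
apply_moves(
  rows=[0,0.001,0,0,0,0,0,0.002,0,0,0,0,0,0.002,0,0,0,0],
)

```text
t: 12.6
tool_pos: [0.6067, 0.0125, 0.0859]
tool_rot: [2.254, 2.187, 0.001]
contact_force: [-2.6, -0.7, 8.1]
opening: 0.0053
grip_force: 20.7
```

Request:
apply_moves(
  rows=[0,0,0,0,0,0,0,0,0,0,0,0,0,0,0,0,0,0,0,0,0,0,0,0,0,0,-0.05,0,0,0,0,0,-0.12,0,0,0,0,0,-0.2,0,0,0,0,0,-0.25,0,0,0,0,0,-0.25,0,0,0],
  grip=0.4,
)

```text
t: 13.5
tool_pos: [0.6091, 0.0118, 0.2413]
tool_rot: [2.248, 2.181, 0.012]
contact_force: [1.1, -0.5, 0.9]
opening: 0.034
grip_force: 0.0
```

```bash
python3 - <<'E'
from h import *
b=np.array([.678,.0105,0])
im,w=cloud('wrist')
p=w.reshape(-1,3)
q=p[(np.hypot(*(p[:,:2]-[.642,.0115]).T)<.046)&(p[:,2]>.044)&(p[:,2]<.051)];q=(q-b)@np.stack([X,Y,Z],1);q=q[(q[:,0]<.001)&(abs(q[:,1])<.045)]
print('bay2 frame',len(q),(q.min(0)+q.max(0))/2,q.max(0)-q.min(0))
L=p[(p[:,2]>.058)&(p[:,2]<.071)];L=(L-b)@np.stack([X,Y,Z],1);L=L[abs(L[:,1])<.04];print('ledge front',np.percentile(L[:,0],[0,1,5]))
l=np.array([.4522,.258,0]);g=l-X*.0395
go(g+Z*.2)
E
```

```text
bay2 frame 821 [-0.03760697 -0.00029742  0.04749664] [0.07715094 0.07098982 0.00698244]
ledge front [-0.00030575  0.00031296  0.00173455]
t 13.55 at [0.6078 0.0119 0.2378] f [ 0.4 -0.7 -0.1] open 0.0342
[0.402, -0.3378, 0.0606, 0.0043, 0.0003, -0.0012]
```

Medium is home. On to the large crock.

Request:
apply_moves(
  rows=[0.402,-0.338,0.0606,0.004,0,-0.001,0.402,-0.338,0.0606,0.004,0,-0.001,0.402,-0.338,0.0606,0.004,0,-0.001,0.402,-0.338,0.0606,0.004,0,-0.001,0.402,-0.338,0.0606,0.004,0,-0.001,0.402,-0.338,0.0606,0.004,0,-0.001,0.402,-0.338,0.0606,0.004,0,-0.001,0.402,-0.338,0.0606,0.004,0,-0.001,0.402,-0.338,0.0606,0.004,0,-0.001,0.402,-0.338,0.0606,0.004,0,-0.001],
)

```text
t: 14.55
tool_pos: [0.4114, 0.2585, 0.1973]
tool_rot: [-2.251, -2.185, 0.008]
contact_force: [0.2, -0.8, 0.3]
opening: 0.034
grip_force: 0.0
```

```bash
python3 - <<'E'
from h import *
m,im=rim(np.array([.4522,.258,0]),.060,.041)
go(m-X*.0395+Z*.086)
E
```

```text
rim 1768 [0.4533 0.26   0.0584] [0.081  0.0801 0.0086] 0.0616
t 14.6 at [0.4116 0.2584 0.1976] f [ 0.5 -0.1  1.1] open 0.0347
[0.0048, 0.0048, 0.186, -0.0038, 0.0003, -0.0012]
```

Request:
apply_moves(
  rows=[0.004,0.0045,0.07,-0.004,0,-0.001,0.004,0.0045,0.13,-0.004,0,-0.001,0.004,0.0045,0.17,-0.004,0,-0.001,0.004,0.0045,0.186,-0.004,0,-0.001,0.004,0.0045,0.186,-0.004,0,-0.001,0.004,0.0045,0.186,-0.004,0,-0.001],
)

```text
t: 15.2
tool_pos: [0.4143, 0.2616, 0.0876]
tool_rot: [2.251, 2.189, 0.004]
contact_force: [0.4, 0.5, -0.2]
opening: 0.0343
grip_force: 0.0
```

Request:
apply_moves(
  rows=[0,0,0,0,0,0,0,0,0,0,0,0,0,0,0,0,0,0,0,0,0,0,0,0,0,0,0,0,0,0,0,0,0,0,0,0],
  grip=0,
)

```text
t: 15.8
tool_pos: [0.4142, 0.2621, 0.088]
tool_rot: [2.25, 2.19, 0.005]
contact_force: [-0.9, -0.0, 7.0]
opening: 0.005
grip_force: 21.1
```

```bash
python3 - <<'E'
from h import *
b=np.array([.675,-.0975,0]);z=Z*ctrl.get_obs()['tool_pos'][2]
go(b-X*(.041+.0395+.125)+z, b-X*(.041+.0395)+z)
E
```

```text
t 15.8 at [0.4142 0.2621 0.088 ] f [-0.9 -0.   7. ] open 0.005
[-0.5869, 0.1081, -0.0003, 0.0021, -0.0007, 0.001]
[-0.5872, 0.3164, 0.0004, 0.0021, -0.0007, 0.001]
```

Request:
apply_moves(
  rows=[-0.01,0.005,0,0,0,0,-0.03,0.01,0,0,0,0,-0.06,0.015,0,0,0,0,-0.1,0.02,0,0,0,0,-0.14,0.025,0,0,0,0,-0.18,0.03,0,0,0,0,-0.22,0.035,0,0,0,0,-0.26,0.045,0,0,0,0,-0.3,0.055,0,0,0,0,-0.34,0.065,0,0,0,0,-0.38,0.075,0,0,0,0,-0.42,0.085,0,0,0,0,-0.46,0.095,0,0,0,0,-0.5,0.1,0,0,0,0,-0.54,0.105,0,0,0,0,-0.565,0.108,0,0,0,0,-0.58,0.108,0,0,0,0,-0.587,0.108,0,0,0,0,-0.587,0.108,0,0,0,0],
)

```text
t: 17.7
tool_pos: [0.4694, -0.0936, 0.088]
tool_rot: [2.25, 2.188, 0.002]
contact_force: [0.2, -1.1, 6.4]
opening: 0.0053
grip_force: 21.0
```

```bash
python3 - <<'E'
from h import *
b=np.array([.675,-.0975,0]);o=ctrl.get_obs();z=Z*o['tool_pos'][2]
m,im=rim(o['tool_pos']+X*.0395,.060,.041);cv2.imwrite('pics/w5.png',im)
go(b-X*(.041+.0395)+z)
E
```

```text
rim 6452 [ 0.5031 -0.0823  0.059 ] [0.0911 0.0578 0.01  ] 0.0629
t 17.75 at [ 0.4694 -0.0935  0.088 ] f [-0.4 -2.   6.5] open 0.0056
[0.0029, 0.2085, 0.0007, 0.0022, 0.0013, 0.0006]
```

View pics/w5.png

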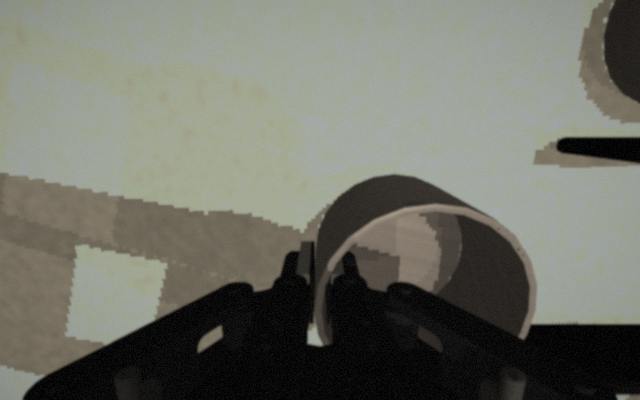

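The large crock is held between the dividers, with its rim at columns 320–535, and its centre is on the bay line to within about 2 mm. Pushing in.

Request:
apply_moves(
  rows=[0.001,0.015,0,0,0,0,0.002,0.04,0,0,0,0,0.0025,0.07,0,0,0,0,0.0025,0.1,0,0,0,0,0.0025,0.13,0,0,0,0,0.0025,0.155,0,0,0,0,0.0025,0.18,0,0,0,0,0.0025,0.195,0,0,0,0,0.0025,0.203,0,0,0,0,0.0025,0.207,0,0,0,0,0.0025,0.2085,0,0,0,0,0.0025,0.2085,0,0,0,0],
)

```text
t: 18.95
tool_pos: [0.594, -0.0947, 0.0879]
tool_rot: [2.25, 2.19, 0.001]
contact_force: [-1.9, 0.3, 7.5]
opening: 0.0053
grip_force: 21.0
```

Request:
apply_moves(
  rows=[0,0.001,0,0,0,0,0,0.002,0,0,0,0,0,0.002,0,0,0,0],
)

```text
t: 19.25
tool_pos: [0.595, -0.0947, 0.0879]
tool_rot: [2.25, 2.19, 0.0]
contact_force: [-3.1, 0.8, 8.0]
opening: 0.0055
grip_force: 21.0
```

Request:
apply_moves(
  rows=[0,0,0,0,0,0,0,0,0,0,0,0,0,0,0,0,0,0,0,0,0,0,0,0,0,0,-0.05,0,0,0,0,0,-0.12,0,0,0,0,0,-0.2,0,0,0,0,0,-0.25,0,0,0,0,0,-0.25,0,0,0],
  grip=0.4,
)

```text
t: 20.15
tool_pos: [0.5972, -0.0949, 0.2433]
tool_rot: [2.244, 2.184, 0.01]
contact_force: [-0.3, -1.2, 1.1]
opening: 0.0341
grip_force: 0.0
```

```bash
python3 - <<'E'
from h import *
B=np.stack([X,Y,Z],1)
_,w=cloud('wrist');p=w.reshape(-1,3);b3=np.array([.675,-.0975,0])
q=(p-b3)@B;L=q[(q[:,2]>.061)&(q[:,2]<.071)&(abs(q[:,1])<.03)&(q[:,0]>-.02)];print('ledge',np.percentile(L[:,0],[0,1,5]))
q=q[(q[:,2]>.056)&(q[:,2]<.063)&(q[:,0]<-.002)&(abs(q[:,1])<.05)];print('large in bay3',len(q),(q.min(0)+q.max(0))/2,q.max(0)-q.min(0))
# push: caddy end wall outer face at bay y = -.162 from bay2 origin; shut fingers
b2=np.array([.678,.0105,0]);e=b2-X*.045-Y*.162
go(e-Y*.05+Z*.2,e-Y*.05+Z*.095)
E
```

```text
ledge [-0.00010041  0.00146125  0.00337447]
large in bay3 761 [-0.04433608  0.0012546   0.05735451] [0.08112401 0.08077864 0.00270666]
t 20.2 at [ 0.5959 -0.0945  0.2399] f [ 0.   0.1 -0.2] open 0.0341
[-0.1745, 0.0561, 0.0671, 0.0043, 0.001, 0.0009]
[-0.1742, 0.0549, 0.2421, 0.0043, 0.001, 0.0009]
```

Large is home (−0.044 m, y +1 mm). Next is the caddy push, after checking clearance around the right-hand rail post.

```bash
python3 - <<'E'
from h import *
B=np.stack([X,Y,Z],1);b2=np.array([.678,.0105,0])
w=np.load('t2.npy');q=(w[125:170,366:392].reshape(-1,3)-b2)@B;q=q[q[:,2]>.015];print('post R',q.min(0).round(3),q.max(0).round(3))
q=(w[115:160,183:202].reshape(-1,3)-b2)@B;q=q[q[:,2]>.015];print('post L',q.min(0).round(3),q.max(0).round(3))
e=b2-X*.06-Y*.166
go(e-Y*.03+Z*.2,e-Y*.03+Z*.095)
E
```

```text
post R [ 0.001 -0.22   0.015] [ 0.05  -0.181  0.058]
post L [0.003 0.261 0.015] [0.053 0.294 0.057]
t 20.2 at [ 0.5959 -0.0945  0.2399] f [ 0.   0.1 -0.2] open 0.0341
[-0.1478, 0.0311, 0.0669, 0.0043, 0.001, 0.0009]
[-0.1475, 0.03, 0.2419, 0.0043, 0.001, 0.0009]
```

Request:
apply_moves(
  rows=[-0.07,0.03,0.02,0.004,0,0,-0.1478,0.031,0.067,0.004,0,0,-0.1478,0.031,0.067,0.004,0,0,-0.1478,0.031,0.067,0.004,0,0,-0.1478,0.031,0.12,0.004,0,0,-0.1478,0.031,0.18,0.004,0,0,-0.1478,0.031,0.22,0.004,0,0,-0.1478,0.031,0.242,0.004,0,0,-0.1478,0.031,0.242,0.004,0,0,-0.1478,0.031,0.242,0.004,0,0],
  grip=0,
)

```text
t: 21.2
tool_pos: [0.6116, -0.183, 0.0924]
tool_rot: [-2.249, -2.19, 0.005]
contact_force: [-0.3, -0.3, 0.6]
opening: -0.0004
grip_force: 0.0
```

Request:
apply_moves(
  rows=[0.01,0,0,0,0,0,0.02,0,0,0,0,0,0.03,0,0,0,0,0,0.04,0,0,0,0,0,0.05,0,0,0,0,0,0.065,0,0,0,0,0,0.08,0,0,0,0,0,0.095,0,0,0,0,0,0.11,0,0,0,0,0,0.125,0,0,0,0,0,0.14,0,0,0,0,0,0.15,0,0,0,0,0,0.155,0,0,0,0,0,0.155,0,0,0,0,0],
)

```text
t: 22.6
tool_pos: [0.6141, -0.0903, 0.0922]
tool_rot: [-2.25, -2.19, 0.005]
contact_force: [1.5, -3.7, 3.1]
opening: -0.0002
grip_force: 1.7
```

```bash
python3 - <<'E'
from h import *
B=np.stack([X,Y,Z],1);b2=np.array([.678,.0105,0])
go()
im,w=cloud('top');cv2.imwrite('pics/t3.png',cv2.resize(im[110:270,180:440],None,fx=3,fy=3))
q=(w[115:175,180:400].reshape(-1,3)-b2)@B;L=q[(q[:,2]>.060)&(q[:,2]<.071)&(q[:,0]>.025)&(q[:,0]<.044)];print('ledge y',np.percentile(L[:,1],[0,1,50,99,100]))
E
```

```text
t 22.6 at [ 0.6141 -0.0903  0.0922] f [ 1.5 -3.7  3.1] open -0.0002
ledge y [-0.09089738 -0.08771555  0.08593121  0.23742714  0.24023056]
```

View pics/t3.png

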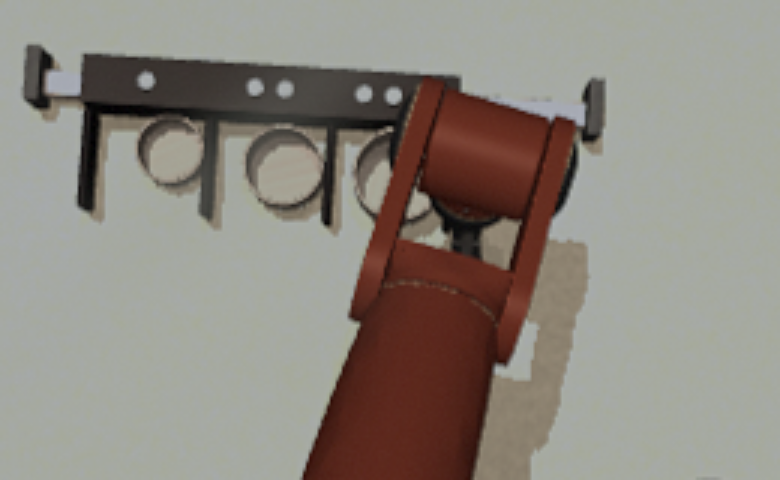

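The caddy has moved about 76 mm. Its left end is at column 82 and the post at column 48, so roughly 30 mm remain. The crocks rest against the dividers, still at the back. I'll keep pushing more gently.

Request:
apply_moves(
  rows=[0.008,0,0,0,0,0,0.016,0,0,0,0,0,0.024,0,0,0,0,0,0.03,0,0,0,0,0,0.034,0,0,0,0,0,0.036,0,0,0,0,0],
)

```text
t: 23.25
tool_pos: [0.6145, -0.0694, 0.0918]
tool_rot: [-2.25, -2.19, 0.006]
contact_force: [0.6, -6.4, 3.2]
opening: 0.0001
grip_force: 3.1
```

Request:
apply_moves(
  rows=[0.003,0,0,0,0,0,0.005,0,0,0,0,0,0.006,0,0,0,0,0],
)

```text
t: 23.55
tool_pos: [0.6146, -0.0675, 0.0919]
tool_rot: [2.25, 2.191, -0.01]
contact_force: [0.3, -13.8, 2.7]
opening: 0.0001
grip_force: 6.6
```

Request:
apply_moves(
  rows=[0.002,0,0,0,0,0,0.004,0,0,0,0,0,0.005,0,0,0,0,0],
)

```text
t: 23.85
tool_pos: [0.6146, -0.0671, 0.092]
tool_rot: [2.247, 2.188, -0.016]
contact_force: [0.6, -22.8, 1.3]
opening: 0.0001
grip_force: 11.4
```

The force is rising with no further motion, so the caddy is at the stop. I'll back off, lift and verify.

Request:
apply_moves(
  rows=[-0.01,0,0,0,0,0,-0.04,0,0,0,0,0,-0.08,0,0,0,0,0,-0.08,0,-0.08,0,0,0,-0.15,-0.07,-0.16,0,0,0,-0.23,-0.15,-0.2,0,0,0,-0.3,-0.2,-0.2,0,0,0,-0.3,-0.2,-0.2,0,0,0,-0.3,-0.2,-0.2,0,0,0,-0.3,-0.2,-0.2,0,0,0],
)

```text
t: 24.85
tool_pos: [0.4892, -0.2394, 0.2116]
tool_rot: [-2.25, -2.185, 0.004]
contact_force: [0.6, -0.3, -0.4]
opening: -0.0002
grip_force: 0.0
```

```bash
python3 - <<'E'
from h import *
B=np.stack([X,Y,Z],1);b2=np.array([.678,.0105,0])
go()
im,w=cloud('top');cv2.imwrite('pics/t4.png',cv2.resize(im[110:270,150:410],None,fx=3,fy=3))
q=(w[115:175,150:400].reshape(-1,3)-b2)@B;L=q[(q[:,2]>.060)&(q[:,2]<.071)&(q[:,0]>.01)&(q[:,0]<.04)]
y0,y1=np.percentile(L[:,1],[.5,99.5]);print('ledge y',y0,y1);s=(y0+y1)/2
q=(w[110:210,150:400].reshape(-1,3)-b2)@B
for n,k,h,r in(('s',1,.036,.031),('m',0,.048,.036),('l',-1,.060,.041)):
    c=q-[0,s+.108*k,0]; c=c[(c[:,2]>h-.007)&(c[:,2]<h+.007)&(abs(c[:,1])<.049)&(c[:,0]<-.002)&(c[:,0]>-.11)]
    print(n,len(c),((c.min(0)+c.max(0))/2).round(4),(c.max(0)-c.min(0)).round(4),'touch',-r)
E
```

```text
t 24.85 at [ 0.4892 -0.2394  0.2116] f [ 0.6 -0.3 -0.4] open -0.0002
ledge y -0.06732618620386534 0.261111827052161
s 86 [-0.0316  0.0001  0.0364] [0.0591 0.0969 0.0133] touch -0.031
m 106 [-0.0425 -0.0131  0.0482] [0.0698 0.0715 0.0132] touch -0.036
l 122 [-0.0447 -0.008   0.0599] [0.0815 0.0795 0.0133] touch -0.041
```

View pics/t4.png

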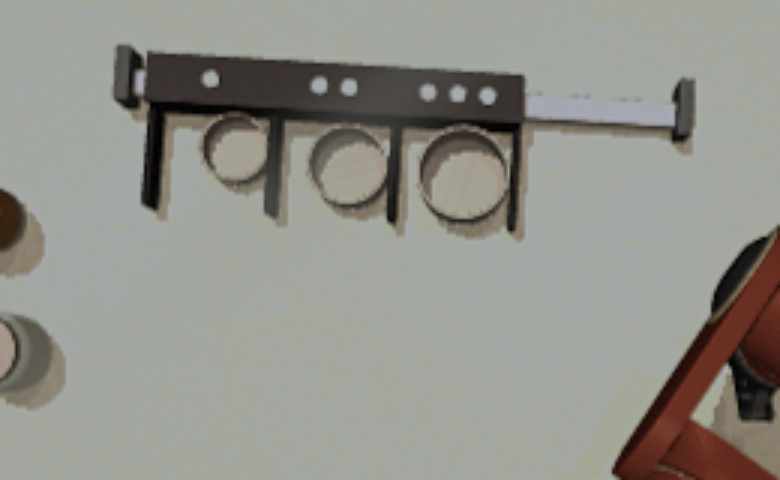

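The caddy is at the left stop; the clearance at the posts is symmetric with the 120 mm travel. By the top view the medium crock is about 6 mm from its wall, so I'll check that closer with the wrist camera.

```bash
python3 - <<'E'
from h import *
b2=np.array([.678,.0105,0])+Y*.0975
go(b2-X*.07+Z*.24)
E
```

```text
t 24.9 at [ 0.4896 -0.2386  0.2112] f [ 1.1 -0.1 -0.9] open -0.0
[0.5863, 0.1855, -0.0481, -0.004, -0.0011, 0.0005]
```

Request:
apply_moves(
  rows=[0.586,0.1855,-0.048,0,0,0,0.586,0.1855,-0.048,0,0,0,0.586,0.1855,-0.048,0,0,0,0.586,0.1855,-0.048,0,0,0,0.586,0.1855,-0.048,0,0,0,0.586,0.1855,-0.048,0,0,0,0.586,0.1855,-0.048,0,0,0,0.586,0.1855,-0.048,0,0,0,0.586,0.1855,-0.048,0,0,0,0.586,0.1855,-0.048,0,0,0,0.586,0.1855,-0.048,0,0,0],
)

```text
t: 26.0
tool_pos: [0.6104, 0.1093, 0.2392]
tool_rot: [-2.248, -2.188, 0.008]
contact_force: [0.6, 0.3, -0.2]
opening: 0.0
grip_force: 0.0
```

```bash
python3 - <<'E'
from h import *
from scipy.optimize import least_squares
B=np.stack([X,Y,Z],1);b2=np.array([.678,.0105,0])+Y*.0975
go(b2-X*.15-Y*.0135+Z*.2)
im,w=cloud('wrist');cv2.imwrite('pics/w6.png',im)
q=(w.reshape(-1,3)-b2)@B
for n,k,h,r in(('s',1,.036,.031),('m',0,.048,.036),('l',-1,.060,.041)):
    c=q-[0,.108*k,0]
    L=c[(c[:,2]>.06)&(c[:,2]<.068)&(abs(c[:,1])<.04)&(abs(c[:,0])<.05)]
    e=np.percentile(L[:,0],1) if len(L) else None
    c=c[(c[:,2]>h-.005)&(c[:,2]<h+.003)&(abs(c[:,1])<.049)&(c[:,0]<-.002)&(c[:,0]>-.11)]
    f=least_squares(lambda p:np.hypot(c[:,0]-p[0],c[:,1]-p[1])-r+.0015,[-r-.003,-.01],loss='soft_l1',f_scale=.001).x if len(c)>9 else 0
    print(n,len(c),f,'ledge',e,'touch',-r)
E
```

```text
t 26.0 at [0.6104 0.1093 0.2392] f [ 0.6  0.3 -0.2] open 0.0
[-0.0212, -0.1322, 0.0663, -0.0046, 0.0002, 0.0008]
s 1126 [-0.02911085 -0.01861588] ledge 0.00302904573361223 touch -0.031
m 1060 [-0.03943827 -0.01371092] ledge 0.002793437905344367 touch -0.036
l 149 [-0.04118358 -0.00905712] ledge -0.030500362671505982 touch -0.041
```

Medium is about 4–5 mm from its wall (limit 12 mm) and all y offsets are within 19 mm. Handing in.

```bash
python3 -c "
from station import ctrl
print(ctrl.finish_job())"
```

```text
the job is handed in; nothing more can be done
None
```

I slid all three crocks home in order, pushed the loaded caddy to its left stop and handed the job in at about 26 s; the hand-in gave no verdict, but my last measurements put everything within tolerance.

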